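Hitch the cart coupler to the bench ball and lock it

ROBOT

A 6-joint arm with a two-finger parallel gripper is mounted at the origin on the work surface. World frame = base frame: x ahead of the robot, y to its left, z up, the work surface at z = 0. Lengths are in m, angles in rad, forces in N, time in s.
With the tool pointing down it reaches from about 0.325 to 0.9 m from the base axis. Payload 6.1 kg.
Tool frame: the origin (TCP) lies midway between the tips of the shut fingers; the grasp point (between the pads) lies 19 mm behind it (ctrl.grip_point_offset is the distance from the TCP to the grasp point, in m); z points along the fingers, x is the direction in which the jaws open and shut, and the axes are right-handed (so a half turn about z gives the same grasp; the last joint's range is limited). The gripper opens to 85 mm and grips with 20 to 120 N. Pads are 22 mm wide; open, the fingers measure 114 mm over their backs; the gripper's body (76 mm by 85 mm) begins 54 mm behind the grasp point. The pads swing forward as they close: fully open they stand 13 mm farther back than shut.
Start: joints at [1.11, 0.22, 1.526, -0, 1.395, -0.126], TCP at [0.205, 0.59, 0.231] pointing down, gripper open.
Joint ranges: [-2.98, 2.98], [-0.91, 2.08], [0.09, 2.57], [-1.24, 4.39], [0.2, 2.65], [-2.68, 2.68]. Speed limits (rad/s): [2.57, 2.57, 3.01, 3.14, 3.14, 3.14].

INTERFACE

Orientations are given as a 3x3 rotation matrix whose columns are the frame's x, y, z axes.
In Python, from cell import ctrl gives the robot as it stands. The module is installed in compiled form; this text tells all that it offers.
- The arm moves only by the tool step_arm, never from a script. Its argument "motion" is a list that holds one entry, the list of rows, each a list of 4 numbers: the shift along the tool's x, y, z in mm, then the turn about the tool's z in degrees. A call has 1 to 20 rows; each row is the pose to reach, as a shift and turn from the pose measured when the call began, along the tool's axes at that moment; what a row does not reach only later rows make up. A row lasts 1/10 s, in which the tool goes at most 50 mm and 8.59 degrees, less where a joint would pass 70% of its speed; a pose out of reach is approached as far as the arm can. A call with a gripper value outside its range is refused whole. "fingers" is the opening, from 0 (shut) to 1 (fully open), set as the call begins (left out, the last holds). The fingers move at their own pace and stop on an object; "force" is the grip in N (left out, the last holds). Time passes only in rows, so rows that repeat a pose let the fingers close. It gives the time, the measured TCP pose, the force and the opening at its end, in the units of the state.
- ctrl.get_state(): the state, without advancing time (a new reading comes with each control period).
- ctrl.get_image(name): name is "scene" or "top" or "wrist"; returns a dict with "pixels" (420x560x3 uint8, red, green, blue), "range_z" (420x560 float32, m along the optical axis (not along the pixel's ray), 0 where there is no reading), "mtx" (3x3 intrinsics, pixels), "camera_from_world" (4x4, takes a point from world to camera coordinates). Camera axes: x right, y up, looking along -z (the intrinsics and any distortion apply to the point x, -y, -z); pixel columns grow to the right and rows downward; lengths in m; the calibration is good to about 2 mm. The wrist camera is an equidistant fisheye: a pixel r from the principal point sees the ray r / f radians off the axis. A picture is of the moment at which its call begins.
- ctrl.finish_job(): hands the job in, once; it reports no verdict.
Trained networks look in a picture, given as the dict that the camera call returned (one of the last four; its "shot" number tells which), for a name from the list of things; names that differ only in an ending like _2 or _b are one class to them, and where a whole thing is asked for, a point or a joint stands for the part that bears it (a point fixed in the world has none). Each returns a list of dicts, best first, with "conf" (0 to 1); they miss things now and then, are a little off and sometimes report something else, mostly with a low value. They report only what shows in the picture. A call takes as long as a camera call.
- ctrl.search_frame(target, picture): "at" ([x, y, z] in m, in world coordinates, good to about 4 mm: the middle of the surface that is visible of it).
- ctrl.outline_of(target, picture): "mask" (420x560 bool, what is visible of it).
- ctrl.landmark_of(target, picture): "at" ([x, y, z] in m, in world coordinates, good to about 4 mm: a listed point, or the origin of a listed thing).
The state is a dict: "clock": time; "joint_positions": joint angles; "qd": joint speeds; "joint_efforts": joint torques, N m; "position": TCP position; "tcp_rot": TCP orientation; "ft_force": force on the tool from outside, world axes, zero at the start; "moment": the same for the moment, N m; "finger_gap": opening from 0.0 (shut) to 1.0 (fully open).
Only numpy, scipy, OpenCV 4.12 (cv2) and the standard library are available. Lean on these libraries where they do the work, as an engineer would, in place of code of your own. Each camera call takes 0.05 s, during which the arm holds its last target.

TASK

Fit the small cart drawbar's coupler to the ball of the hitch stand: raise the coupler's handle, lower the coupler over the ball with its drawbar lying in the stand's saddle until it is felt to sit on the ball before you let go, then press the handle fully down to lock it. Do it gently, never loading the stand with more than about 3.5 kg of force, and leave the other things on the bench where they are.

Things in the scene. Friction and masses are not known exactly. Their poses are not given: they have to be found in the camera images.
- socket (a point): Centre of the socket of the loose steel coupler (0.5 to 0.9 kg), 34 mm above its underside; it meets the ball's centre when seated. x runs along the drawbar to the nose, z up. Housing 60 mm high, 53 mm wide over flat sides (x -46 to +9 mm, lower behind), nose at x = +26 mm, open below; socket 44 mm wide. Grip the sides near x = -4 mm, 6 mm above this point: clear of the raised handle.
- drawbar (a point): Centre of the coupler's drawbar stub, 122 mm behind (-x) and 19 mm below the socket's centre: a square tube 30 x 30 mm, from x = -70 to -175 mm behind the socket's centre, its underside level with the housing's. The coupler's centre of mass lies about 52 mm behind the socket's centre.
- handle (a joint): Angle of the coupler's locking handle, rad: 0 = down (locked, hard stop), level over the drawbar, pointing to -x; grows as its end is raised, to 0.9. Friction holds it anywhere; 1 to 4 N at the grip moves it. Its claw swings under the ball as it goes down: above 0.5 the socket is free, below the claw is in the way. It goes home only with the ball fully in the socket.
- handle_grip (a point): Middle of the round black crossbar (14 mm thick, 50 mm long across y) at the end of the U-shaped handle; its two arms are 54 mm apart inside. With the handle down it is 125 mm behind and 34 mm above the socket's centre, 31 mm free below. It turns about the y axis through the pivot 36 mm behind and 20 mm above the socket's centre; at 0 it is 89 mm behind and 14 mm above that pivot.
- stand: Hitch stand fixed to the bench; origin on the bench surface right below the ball's centre, +x from saddle to ball, z up. Base plate 250 x 100 x 10 mm. Above it a beam, 40 mm wide, carries a 40 mm steel ball on a 16 mm neck. The beam's height setting differs each time and is NOT measured: ball centre 94 to 118 mm above the bench. It is clamped and does not yield.
- saddle_foot (a point): Point on the bench surface right below the middle of the stand's saddle, 150 mm behind (-x) the ball. The saddle is a U for the drawbar, 26 mm long, 34 mm wide at its floor, flared to 43 mm. Its floor lies 34 mm below the ball's centre (beam top 44 mm below), so a seated coupler is level, in line with the stand.
- file: Bystander, leave alone: a hand file with a wooden handle, 215 mm long, lying on the bench between the two places of coupler and stand; origin on its underside near its middle.
- scriber: Bystander, leave alone: a square steel marking rod, 140 mm long, beside the file; origin on its underside near its middle.
- mug: Bystander, leave alone: a red mug, 82 mm wide and 92 mm high, at the back; origin on its underside near its middle.
- hammer: Bystander, leave alone: a hammer 300 mm long at the right side; origin on its underside near its middle.
- jar: Bystander, leave alone: a clear jar, 70 mm wide and 90 mm high, at the left side; origin on its underside near its middle.
- square: Bystander, leave alone: a steel try square lying nearer the robot, at the left; origin on its underside near its middle.

How it is judged:
By the outcome, as a careful person would: the job done as asked, in the order asked, and still so for the second after the job is handed in, with the robot touching nothing.
It also fails if it takes over 72 s, if anything falls off the work surface, if the arm or the gripper's body presses on something with over 40 N, if the wrist force passes 120 N, or if a joint passes its speed limit or range.

## Working session

There is one attempt and no reset: what is moved stays moved. The work goes in short steps, Python scripts to look and compute and a tool call to move; the robot and the scene stay as the last step left them, time stands still between calls to the robot, and variables do not carry over. Pictures are saved under pics/ and viewed, and the job is handed in when it is done.

Besides the shell and the picture viewer there is one more tool, called after "Request:" by a JSON object that holds its "fn" and its "kwargs". step_arm: Moves the arm, as the interface text tells. Its arguments: {"type":"object","properties":{"motion":{"type":"array","items":{"type":"array","items":{"type":"array","items":{"type":"number"}}}},"fingers":{"type":"number"},"force":{"type":"number"}},"required":["motion"]}

```bash
ls; mkdir -p pics; cat > h.py <<'E'
import numpy as np, cv2
from cell import ctrl
def shot(n,fn=None):
    p=ctrl.get_image(n)
    if fn: cv2.imwrite('pics/'+fn,p['pixels'][:,:,::-1])
    return p
def world(p,u,v):
    z=p['range_z'][int(v),int(u)];K=p['mtx']
    c=np.array([(u-K[0,2])/K[0,0]*z,-(v-K[1,2])/K[1,1]*z,-z,1])
    return (np.linalg.inv(p['camera_from_world'])@c)[:3]
def cloud(p):
    z=p['range_z'].astype(float);K=p['mtx'];v,u=np.indices(z.shape)
    c=np.stack([(u-K[0,2])/K[0,0]*z,-(v-K[1,2])/K[1,1]*z,-z,np.ones_like(z)],-1)
    w=c@np.linalg.inv(p['camera_from_world']).T
    w=w[...,:3];w[z==0]=np.nan
    return w
E
python3 - <<'E'
from h import *
np.set_printoptions(precision=4,suppress=True)
s=ctrl.get_state();print(s)
for n in ['scene','top']:
    p=shot(n,n+'1.png');print(n,p['mtx'],p['camera_from_world'])
    for t in ['socket','drawbar','handle','handle_grip','stand','saddle_foot','file','scriber','mug','hammer','jar','square']:
        for f in (ctrl.landmark_of,):
            try: r=f(t,p);print(t,[(x['conf'],np.round(x['at'],4)) for x in r[:2]])
            except Exception as e: print(t,e)
print(ctrl.get_state()['clock'])
E
```

```text
pics
{'clock': 0.0, 'joint_positions': array([ 1.1099,  0.2213,  1.5277,  0.    ,  1.3947, -0.1261]), 'qd': array([ 0.0008, -0.0004,  0.0011,  0.0012,  0.0006, -0.0016]), 'joint_efforts': array([ -0.0019, -49.6884, -38.9405,  -0.0004,   0.0106,  -0.0001]), 'position': array([0.2051, 0.5897, 0.2301]), 'tcp_rot': array([[ 0.3286,  0.9445, -0.0009],
       [ 0.9445, -0.3286, -0.0018],
       [-0.002 , -0.0003, -1.    ]]), 'ft_force': array([-0.07  ,  0.6661, -0.0069]), 'moment': array([ 0.0055,  0.0784, -0.0108]), 'finger_gap': 1.0010663311431085}
scene [[389.6259   0.     280.9031]
 [  0.     389.6259 215.1412]
 [  0.       0.       1.    ]] [[-0.1567  0.9876 -0.0024  0.0732]
 [-0.6333 -0.0986  0.7676  0.2943]
 [ 0.7579  0.1218  0.6409 -1.5657]
 [ 0.      0.      0.      1.    ]]
socket [(0.88, array([0.6514, 0.1884, 0.0338])), (0.65, array([ 0.459 , -0.1643,  0.0012]))]
drawbar [(0.69, array([0.5265, 0.1744, 0.0123]))]
handle it knows: drawbar, file, hammer, handle_grip, jar, mug, saddle_foot, scriber, socket, square, stand
handle_grip [(0.5, array([0.5279, 0.1773, 0.0703]))]
stand [(
[... 930 characters left out ...]
), (0.24, array([ 0.4529, -0.1629, -0.0021]))]
handle it knows: drawbar, file, hammer, handle_grip, jar, mug, saddle_foot, scriber, socket, square, stand
handle_grip [(0.64, array([0.5263, 0.1793, 0.0655]))]
stand [(0.66, array([ 0.6078, -0.1711,  0.0009])), (0.22, array([0.5735, 0.016 , 0.0026]))]
saddle_foot [(0.85, array([ 0.4562, -0.1646, -0.0032]))]
file [(0.56, array([0.5751, 0.0166, 0.0061]))]
scriber [(0.45, array([ 0.5162, -0.036 ,  0.0015]))]
mug [(0.86, array([ 0.7649,  0.029 , -0.0026]))]
hammer [(0.95, array([ 0.5993, -0.4537,  0.0021]))]
jar [(0.61, array([ 0.5363,  0.45  , -0.0012])), (0.51, array([0.5713, 0.0177, 0.0036]))]
square [(0.71, array([0.3001, 0.2017, 0.0002]))]
1.2
```

View pics/scene1.png

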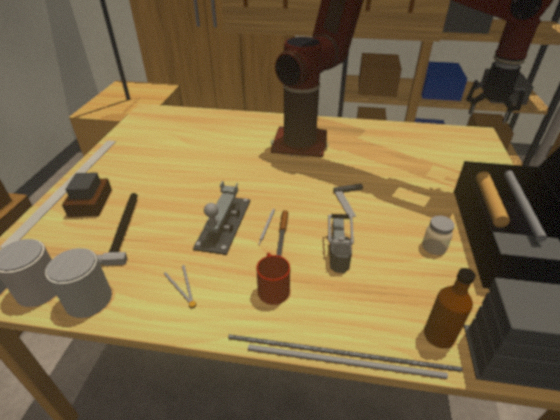

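View pics/top1.png

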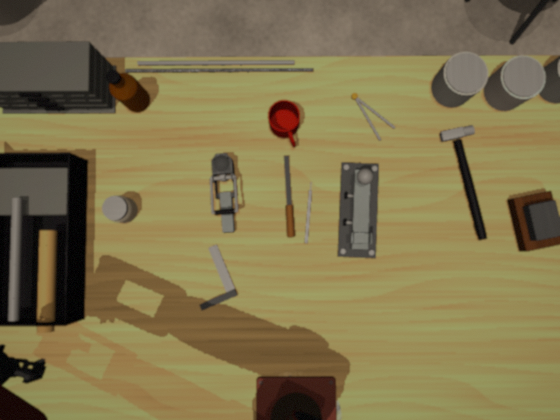

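```bash
cat > m.py <<'E'
from h import *
np.set_printoptions(precision=4,suppress=True)
s=ctrl.get_state()
for n in ['scene','top']:
    p=shot(n);w=cloud(p)
    np.save('/tmp/c_%s.npy'%n,w)
    for nm,c0,c1 in [('coupler',(0.652,0.1886),(0.5275,0.1743)),('stand',(0.6076,-0.1714),(0.456,-0.163))]:
        c0=np.array(c0);c1=np.array(c1);d=(c0-c1)/np.linalg.norm(c0-c1)
        q=w.reshape(-1,3);q=q[np.isfinite(q).all(1)]
        r=q[:,:2]-c0; a=r@d; b=r@np.array([-d[1],d[0]])
        print(n,nm,'yaw',np.degrees(np.arctan2(d[1],d[0])))
        for lo in range(-200,50,10):
            m=(a*1e3>=lo)&(a*1e3<lo+10)&(abs(b)<.05)&(q[:,2]>.016)
            if m.sum()>3:
                z=q[m,2]; t=m.copy(); t[m]=z>z.max()-.008
                print(lo,m.sum(),'z pct',np.percentile(z*1e3,[5,50,95]).round(1),'b range',(b[m].min()*1e3).round(1),(b[m].max()*1e3).round(1),'top b',np.percentile(b[t]*1e3,[2,50,98]).round(1))
E
python3 m.py
```

```text
scene coupler yaw 6.552247769160125
-170 7 z pct [28.6 29.  30.1] b range -10.0 16.9 top b [-9.6  7.7 16.5]
-160 23 z pct [28.3 30.2 32.3] b range -10.5 16.5 top b [-10.4   1.6  16.4]
-150 21 z pct [28.  30.6 32.3] b range -11.1 15.2 top b [-11.1   3.7  15.2]
-140 27 z pct [27.9 29.3 32.6] b range -11.7 17.8 top b [15.5 15.5 15.5]
-130 100 z pct [28.7 71.4 77.9] b range -29.8 35.1 top b [-24.2   0.9  29.5]
-120 60 z pct [28.  69.7 76. ] b range -30.1 34.2 top b [-28.4   8.9  33.9]
-110 39 z pct [28.1 30.4 70.7] b range -30.6 33.0 top b [-30.6 -27.7  32.9]
-100 38 z pct [27.3 30.9 68.4] b range -30.8 35.5 top b [-30.8  29.7  35. ]
-90 47 z pct [28.  31.4 67.3] b range -31.3 34.9 top b [-31.1  29.4  34.6]
-80 43 z pct [27.3 31.5 64.9] b range -31.6 33.9 top b [-31.6  28.6  33.9]
-70 18 z pct [52.1 61.9 64.4] b range -31.8 32.9 top b [-31.8  27.9  32.9]
-60 16 z pct [17.3 59.6 61.8] b range -32.4 32.6 top b [-32.4  29.4  32.5]
-50 21 z pct [57.1 59.7 67.3] b range -32.9 31.3 top b [-29.4  -2.9   6.5]
-40 83 z pct [53.9 59.2 68.6] b range -33.1 31.0 top b [-19.1  -0.7  15.4]
-30 49 z pct
[... 4984 characters left out ...]
2 40.0 top b [-19.1  -1.5  19.1]
-40 87 z pct [22.2 68.2 74.1] b range -19.1 40.0 top b [-18.1  -2.2  19.4]
-30 62 z pct [64.9 69.1 73.9] b range -18.7 34.5 top b [-17.8  -0.3  19.5]
-20 103 z pct [ 65.4  73.3 129.9] b range -17.9 29.5 top b [-6.2  0.6  7.5]
-10 81 z pct [ 66.8 126.6 134.1] b range -30.0 20.5 top b [-9.8  1.2 13.7]
0 75 z pct [ 66.4 128.8 134.7] b range -42.5 20.6 top b [-11.3   0.9  13.5]
10 50 z pct [ 62.6 121.4 130.2] b range -14.5 20.7 top b [-9.8 -0.7  8.4]
20 9 z pct [16.5 19.3 70.3] b range -47.3 39.5 top b [11.6 15.4 18.9]
30 12 z pct [16.1 18.3 21.4] b range -41.7 42.4 top b [-41.1   0.9  42.4]
40 4 z pct [16.3 16.7 17.6] b range -35.9 34.9 top b [-33.4  12.7  34. ]
```

```bash
cat > f.py <<'E'
import numpy as np
from scipy.optimize import least_squares
np.set_printoptions(precision=4,suppress=True)
for n in ['top','scene']:
    q=np.load('/tmp/c_%s.npy'%n).reshape(-1,3);q=q[np.isfinite(q).all(1)]
    m=(np.hypot(q[:,0]-.61,q[:,1]+.171)<.026)&(q[:,2]>.1)
    b=q[m]
    r=least_squares(lambda c:np.linalg.norm(b-c,axis=1)-.02,[.61,-.171,.113],loss='soft_l1',f_scale=.002);print(n,'ball',m.sum(),r.x,np.std(r.fun))
    def frame(c0,yaw):
        d=np.array([np.cos(yaw),np.sin(yaw)]);rr=q[:,:2]-c0;return rr@d,rr@np.array([-d[1],d[0]])
    # stand axis: beam mid-b via bins
    def axis(c0,yaw,sel):
        for it in range(3):
            a,bb=frame(c0,yaw);A=[];M=[]
            for lo in np.arange(-.2,.05,.006):
                k=(a>=lo)&(a<lo+.006)&sel(a,bb,q[:,2])
                if k.sum()>8: 
                    e=np.percentile(bb[k],[3,97]);A.append(lo+.003);M.append(e)
            A=np.array(A);M=np.array(M);mid=M.mean(1)
            good=abs(np.diff(M,axis=1)[:,0]-np.median(np.diff(M,axis=1)))<.006
            s=np.polyfit(A[good],mid[good],1); yaw+=np.arctan(s[0]); c0=np.array(c0)+s[1]*np.array([-np.sin(yaw),np.cos(yaw)])
        print(n,'yaw',np.degrees(yaw),'c0',c0,'width',np.median(np.diff(M,axis=1)),good.sum());return c0,yaw
    c,y=axis((.6076,-.1714),np.radians(-3.2),lambda a,b,z:(abs(b)<.028)&(z>.06)&(z<.1)&(a<-.02))
    a,bb=frame(c,y)
    k=(z:=q[:,2])>.085; k&=(abs(bb)<.03)&(a<-.1);print('saddle wall a',np.percentile(a[k],[2,50,98]))
    cc,yy=axis((.652,.1886),np.radians(4.6),lambda a,b,z:(abs(b)<.04)&(z>.02)&(((a>-.045)&(a<.005)&(abs(b)<.04))))
    c2,y2=axis((.652,.1886),np.radians(4.6),lambda a,b,z:(abs(b)<.022)&(z>.02)&(z<.04)&(a<-.075))
    for sl in [(-.2,-.138,.022,.04)]:
        a,bb=frame(c2,y2); k=(abs(bb)<.012)&(z>.022)&(z<.036)&(a<-.14);print('drawbar end',np.sort(a[k])[:6])
    k=(abs(bb)<.022)&(z>.06)&(a<-.1);print('crossbar a',np.percentile(a[k],[2,50,98]),'z',np.percentile(z[k],[50,95]))
    k=(abs(bb)<.006)&(z>.02)&(a>0);print('nose',np.sort(a[k])[-6:])
E
python3 f.py
```

```text
top ball 211 [ 0.6084 -0.1713  0.1132] 0.0019850613193664597
top yaw -2.7675884339734145 c0 [ 0.6076 -0.1707] width 0.03767486963836402 21
saddle wall a [-0.1616 -0.1494 -0.1368]
top yaw 5.304427559668817 c0 [0.6523 0.1854] width 0.05050632546673253 6
top yaw 4.801469172009363 c0 [0.6522 0.1864] width 0.02845657054901568 13
drawbar end [-0.178  -0.1778 -0.1776 -0.1775 -0.1772 -0.1769]
crossbar a [-0.1339 -0.1274 -0.1203] z [0.0743 0.0787]
nose [0.0223 0.0225 0.0228 0.0229 0.0237 0.0239]
scene ball 176 [ 0.6084 -0.1708  0.1142] 0.0013603570959811284
scene yaw -2.0349040204935274 c0 [ 0.6078 -0.1675] width 0.03501978412830264 10
saddle wall a [-1.3586 -1.3462 -0.1394]
scene yaw 3.8922924186195877 c0 [0.6522 0.1859] width 0.05062898247308126 6
scene yaw 4.005391437595842 c0 [0.6523 0.1848] width 0.026397683164299645 13
drawbar end [-0.1628 -0.1616 -0.1615 -0.1612 -0.1608 -0.1596]
crossbar a [-0.8002 -0.758  -0.1197] z [0.3893 0.4843]
nose [0.0267 0.0268 0.027  0.0272 0.0273 0.0283]
```

Request:
{"fn": "step_arm", "kwargs": {"motion": [[[-10, 15, 0, 2], [-30, 45, 0, 7], [-50, 77, 0, 12], [-70, 108, 0, 17], [-90, 139, 0, 22], [-110, 170, 0, 27], [-130, 201, 0, 32], [-150, 232, 0, 36], [-170, 262, 0, 41], [-190, 293, 0, 46], [-210, 323, 0, 50], [-230, 354, 5, 54], [-250, 384, 20, 58], [-268, 412, 40, 62], [-280, 430, 60, 65], [-285, 437, 75, 66], [-286, 439, 85, 66], [-286, 439, 90, 66], [-286, 439, 90, 66]]], "fingers": 0.55, "force": 25}}

```text
clock: 3.2
position: [0.5251, 0.1767, 0.1408]
tcp_rot: [[0.996, 0.086, -0.001], [0.086, -0.996, 0.0], [-0.001, -0.0, -1.0]]
ft_force: [-0.1, 0.4, -0.0]
finger_gap: 0.546
```

```bash
python3 - <<'E'
from h import *
np.set_printoptions(precision=4,suppress=True)
s=ctrl.get_state();print(s['position'],s['tcp_rot'],s['ft_force'],s['finger_gap'])
p=shot('wrist','w1.png');print(p['mtx'],p['camera_from_world'])
E
```

```text
[0.5251 0.1767 0.1408] [[ 0.9963  0.0855 -0.0012]
 [ 0.0855 -0.9963  0.0001]
 [-0.0012 -0.0002 -1.    ]] [-0.098   0.434  -0.0032] 0.5462532809636493
[[325.1923   0.     283.336 ]
 [  0.     325.1923 204.4494]
 [  0.       0.       1.    ]] [[ 0.9964  0.0843 -0.0019 -0.5381]
 [-0.0817  0.9596 -0.2694 -0.1151]
 [-0.0209  0.2686  0.963  -0.3281]
 [ 0.      0.      0.      1.    ]]
```

View pics/w1.png

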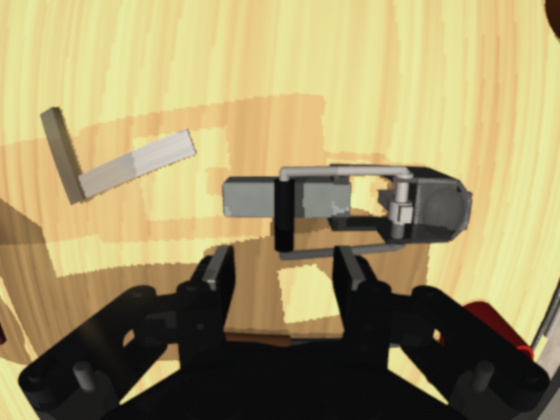

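```bash
cat >> h.py <<'E'
def wcloud(p):
    z=p['range_z'].astype(float);K=p['mtx'];v,u=np.indices(z.shape)
    dx=(u-K[0,2])/K[0,0];dy=(v-K[1,2])/K[1,1];th=np.hypot(dx,dy);s=np.where(th>1e-6,np.tan(th)/np.maximum(th,1e-6),1)
    c=np.stack([dx*s*z,-dy*s*z,-z,np.ones_like(z)],-1)
    w=(c@np.linalg.inv(p['camera_from_world']).T)[...,:3];w[(z==0)|(th>1.2)]=np.nan
    return w
E
python3 - <<'E'
from h import *
np.set_printoptions(precision=4,suppress=True)
p=shot('wrist');w=wcloud(p)
for u,v in [(250,200),(225,200),(325,200),(284,215),(440,210),(468,215),(250,180),(250,214),(100,300)]: print(u,v,w[v,u])
for t in ['socket','drawbar','handle_grip']: print(t,[(x['conf'],np.round(x['at'],4)) for x in ctrl.landmark_of(t,p)[:1]])
q=w.reshape(-1,3);q=q[np.isfinite(q).all(1)];z=q[:,2]
yaw=np.radians(4.8);c0=np.array([.650,.186])
d=np.array([np.cos(yaw),np.sin(yaw)]);a=(q[:,:2]-c0)@d;b=(q[:,:2]-c0)@[-d[1],d[0]]
for nm,k in [('drawbar',(a<-.08)&(a>-.19)&(abs(b)<.02)&(z>.022)&(z<.036)),('bar',(a<-.11)&(a>-.14)&(abs(b)<.03)&(z>.06)&(z<.085)),('housing',(a>-.04)&(a<.0)&(abs(b)<.04)&(z>.04)&(z<.08)),('nose',(a>0)&(a<.04)&(abs(b)<.01)&(z>.04)&(z<.08))]:
    print(nm,k.sum(),'a',np.percentile(a[k],[1,50,99]),'b',np.percentile(b[k],[1,50,99]),'z',np.percentile(z[k],[5,50,95]))
for lo in np.arange(-.17,-.08,.02):
    k=(a>lo)&(a<lo+.02)&(abs(b)<.022)&(z>.025)&(z<.036); print(lo,np.percentile(b[k],[2,98]),np.percentile(b[k],[2,98]).mean())
E
```

```text
250 200 [0.4987 0.1748 0.0306]
225 200 [0.4783 0.1733 0.0316]
325 200 [0.5595 0.1797 0.0297]
284 215 [0.526  0.1787 0.076 ]
440 210 [0.6441 0.1891 0.0666]
468 215 [0.6758 0.1854 0.0602]
250 180 [0.497  0.1896 0.0223]
250 214 [nan nan nan]
100 300 [ 0.3233  0.0313 -0.    ]
socket [(0.91, array([0.6523, 0.1875, 0.0297]))]
drawbar [(0.89, array([0.5304, 0.1805, 0.0162]))]
handle_grip [(0.95, array([0.5275, 0.1761, 0.068 ]))]
drawbar 3626 a [-0.1739 -0.1348 -0.0807] b [-0.0155  0.0024  0.0167] z [0.0283 0.0304 0.0315]
bar 1692 a [-0.1316 -0.1242 -0.1115] b [-0.0293  0.0021  0.0295] z [0.0704 0.0754 0.0773]
housing 3484 a [-0.0398 -0.0207 -0.0004] b [-0.0268  0.0046  0.0315] z [0.0506 0.0606 0.0675]
nose 563 a [0.0002 0.0114 0.0262] b [-0.0097  0.0006  0.0098] z [0.0598 0.0652 0.0671]
-0.17 [-0.0133  0.0164] 0.001516286255968567
-0.15000000000000002 [-0.013   0.0162] 0.0015870952303307971
-0.13000000000000003 [-0.013   0.0161] 0.0015172799287155453
-0.11000000000000004 [-0.013   0.0161] 0.0015473252822626763
-0.09000000000000005 [-0.021   0.0207] -0.0001810774511217285
```

Request:
{"fn": "step_arm", "kwargs": {"motion": [[[1, 0, 20, 0], [1, 0, 45, 0], [1, 0, 65, 0], [1, 0, 80, 0], [1, 0, 88, 0], [1, 0, 90, 0], [1, 0, 90, 0]]]}}

```text
clock: 4.15
position: [0.5279, 0.1769, 0.0527]
tcp_rot: [[0.996, 0.085, 0.002], [0.085, -0.996, 0.0], [0.002, -0.0, -1.0]]
ft_force: [-0.3, 0.5, 1.0]
finger_gap: 0.55
```

Request:
{"fn": "step_arm", "kwargs": {"motion": [[[0, 0, 0, 0], [0, 0, 0, 0], [0, 0, 0, 0], [0, 0, 0, 0], [0, 0, 0, 0], [0, 0, 0, 0]]], "fingers": 0, "force": 20}}

```text
clock: 4.75
position: [0.5279, 0.177, 0.0529]
tcp_rot: [[0.996, 0.085, 0.002], [0.085, -0.996, 0.001], [0.002, -0.0, -1.0]]
ft_force: [-1.8, 0.2, 2.9]
finger_gap: 0.154
```

Request:
{"fn": "step_arm", "kwargs": {"motion": [[[1, 0, -4, 0], [1, 0, -8, 0], [3, 0, -12, 0], [4, 0, -16, 0], [6, 0, -20, 0], [8, 0, -25, 0], [10, 0, -29, 0], [10, 0, -29, 0]]]}}

```text
clock: 5.55
position: [0.5388, 0.178, 0.0831]
tcp_rot: [[0.996, 0.085, 0.004], [0.085, -0.996, 0.001], [0.004, -0.0, -1.0]]
ft_force: [-2.4, -0.1, 1.1]
finger_gap: 0.152
```

```bash
python3 - <<'E'
from h import *
p=shot('wrist','w2.png');p=shot('scene','s2.png')
E
```

```text
(no output)
```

View pics/w2.png

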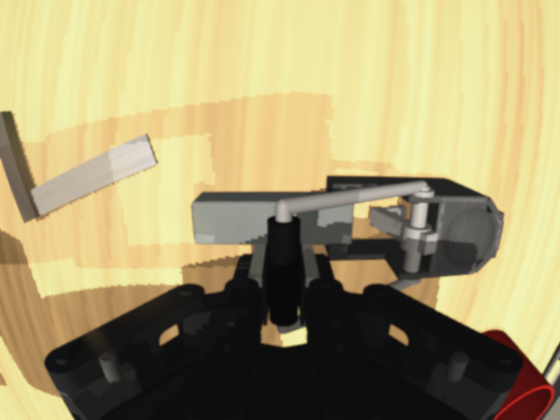

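Request:
{"fn": "step_arm", "kwargs": {"motion": [[[2, 0, -4, 0], [5, 0, -8, 0], [8, 0, -13, 0], [12, 0, -17, 0], [16, 0, -21, 0], [20, 0, -25, 0], [24, 0, -28, 0], [28, 0, -31, 0], [31, 0, -33, 0], [31, 0, -33, 0], [31, 0, -33, 0]]]}}

```text
clock: 6.75
position: [0.5695, 0.1805, 0.1158]
tcp_rot: [[0.996, 0.085, 0.004], [0.085, -0.996, 0.001], [0.004, -0.0, -1.0]]
ft_force: [0.2, -0.3, -6.3]
finger_gap: 0.151
```

```bash
python3 - <<'E'
from h import *
p=shot('wrist','w3.png');w=wcloud(p)
for u,v in [(180,230),(250,230),(210,225)]: print(w[v,u])
E
```

```text
[0.48253734 0.14545321 0.00107044]
[5.44192307e-01 1.51045683e-01 3.78958635e-04]
[0.51662661 0.16501682 0.03454094]
```

View pics/w3.png

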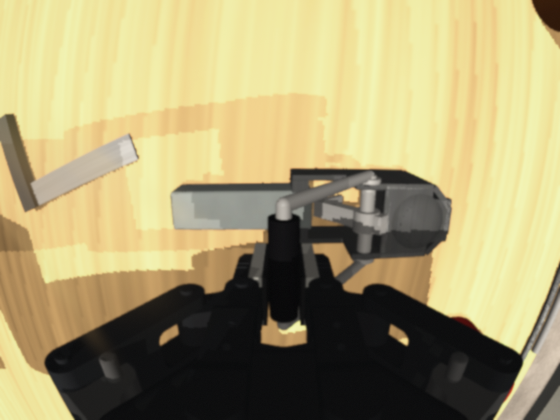

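```bash
python3 - <<'E'
from h import *
p=shot('wrist');w=wcloud(p)
for u in range(185,290,12): print(u,w[200,u].round(4), w[210,u].round(4))
print(ctrl.get_state()['ft_force'])
E
```

```text
185 [0.4969 0.1825 0.034 ] [0.497  0.175  0.0346]
197 [0.506  0.1832 0.0337] [0.5062 0.1756 0.034 ]
209 [0.5157 0.1847 0.0363] [0.5155 0.1766 0.0344]
221 [0.5241 0.1848 0.0341] [0.5243 0.1771 0.0337]
233 [0.5329 0.1854 0.0338] [0.5331 0.1777 0.0332]
245 [0.5416 0.186  0.0333] [0.542  0.1788 0.0341]
257 [0.5502 0.1865 0.0325] [0.5506 0.1789 0.0321]
269 [0.5588 0.1873 0.0329] [0.5594 0.1796 0.0319]
281 [0.5657 0.2133 0.1283] [0.566  0.2096 0.1305]
[-0.52919599 -0.43753223 -6.52818359]
```

Request:
{"fn": "step_arm", "kwargs": {"motion": [[[0, 0, 2, 0], [0, 0, 4, 0], [0, 0, 5, 0], [0, 0, 5, 0]]]}}

```text
clock: 7.25
position: [0.5687, 0.1805, 0.1134]
tcp_rot: [[0.996, 0.086, 0.003], [0.086, -0.996, 0.0], [0.003, -0.0, -1.0]]
ft_force: [-10.5, -2.0, 14.3]
finger_gap: 0.155
```

Request:
{"fn": "step_arm", "kwargs": {"motion": [[[0, 0, 0, 0], [0, 0, 0, 0], [0, 0, 0, 0], [0, 0, 0, 0]]], "fingers": 0.4}}

```text
clock: 7.65
position: [0.569, 0.1806, 0.1134]
tcp_rot: [[0.996, 0.086, 0.003], [0.086, -0.996, 0.0], [0.003, -0.0, -1.0]]
ft_force: [0.7, -0.4, 0.1]
finger_gap: 0.399
```

Request:
{"fn": "step_arm", "kwargs": {"motion": [[[0, 0, -10, 0], [0, 0, -30, 0], [0, 0, -60, 0], [0, 0, -90, 0], [0, 0, -110, 0], [0, 0, -120, 0], [0, 0, -120, 0]]]}}

```text
clock: 8.35
position: [0.5696, 0.1807, 0.2355]
tcp_rot: [[0.996, 0.086, 0.007], [0.086, -0.996, 0.001], [0.007, -0.001, -1.0]]
ft_force: [0.6, -0.2, 0.4]
finger_gap: 0.402
```

```bash
cat > c.py <<'E'
from h import *
import sys
np.set_printoptions(precision=4,suppress=True)
p=shot('wrist',sys.argv[1]);w=wcloud(p)
L={}
for t in ['socket','drawbar','handle_grip']:
    r=ctrl.landmark_of(t,p)[:1]; print(t,[(x['conf'],np.round(x['at'],4)) for x in r]); L[t]=r[0]['at'] if r else None
q=w.reshape(-1,3);q=q[np.isfinite(q).all(1)];z=q[:,2]
c0=np.array(L['socket'][:2]);d=c0-np.array(L['drawbar'][:2]);yaw=np.arctan2(d[1],d[0])
for it in range(4):
    d=np.array([np.cos(yaw),np.sin(yaw)]);n=np.array([-d[1],d[0]]);a=(q[:,:2]-c0)@d;b=(q[:,:2]-c0)@n
    A=[];M=[]
    for lo in np.arange(-.168,-.08,.008):
        k=(a>lo)&(a<lo+.008)&(abs(b)<.022)&(z>.025)&(z<.036)
        if k.sum()>20: A.append(lo+.004);M.append(np.percentile(b[k],[2,98]))
    A=np.array(A);M=np.array(M);W=np.diff(M,axis=1)[:,0];g=abs(W-.0295)<.003
    s=np.polyfit(A[g],M[g].mean(1),1);yaw+=np.arctan(s[0]);c0=c0+n*s[1]
    k=(a<-.15)&(a>-.2)&(abs(b)<.01)&(z>.025)&(z<.036);e=np.percentile(a[k],.5);c0=c0+d*(e+.1748)
print('yaw',np.degrees(yaw),'socket',c0,g.sum(),W[g])
a=(q[:,:2]-c0)@d;b=(q[:,:2]-c0)@n
k=(abs(b)<.006)&(a>0)&(a<.04)&(z>.04);print('nose',np.percentile(a[k],99.5))
k=(a<-.08)&(a>-.17)&(abs(b)<.01)&(z>.025)&(z<.036);print('plane slope',np.polyfit(a[k],z[k],1))
k=(a<-.05)&(a>-.15)&(abs(b)<.02)&(z>.068);print('bar',np.percentile(a[k],[2,50,98]),np.percentile(z[k],[50,98]))
E
python3 c.py w4.png; python3 -c "
from h import *
print(ctrl.get_state())"
```

```text
socket [(0.85, array([0.6608, 0.1894, 0.0312]))]
drawbar [(0.91, array([0.5387, 0.1769, 0.017 ]))]
handle_grip [(0.7, array([ 0.57  ,  0.0207, -0.0006]))]
yaw 5.285868921921039 socket [0.6597 0.1897] 9 [0.0288 0.0284 0.0284 0.0295 0.0297 0.0295 0.0294 0.0295 0.0284]
nose 0.027562395536730358
plane slope [0.0002 0.0305]
bar [-0.1475 -0.1035 -0.0526] [0.3192 0.3395]
{'clock': 8.55, 'joint_positions': array([ 1.75288417e-01,  1.50261373e-01,  1.60629725e+00, -8.54841921e-05,
        1.38453601e+00,  8.96288608e-02]), 'qd': array([ 0.00062064,  0.00246124, -0.00234045,  0.00015927,  0.00085964,
        0.00186301]), 'joint_efforts': array([ 1.03936778e-02, -4.69281292e+01, -3.94560492e+01, -5.65017108e-04,
       -2.10361829e-02,  4.74341633e-06]), 'position': array([0.56763141, 0.18032567, 0.23150576]), 'tcp_rot': array([[ 9.96331983e-01,  8.55705806e-02,  5.05047442e-04],
       [ 8.55705894e-02, -9.96332110e-01,  4.13402730e-06],
       [ 5.03548735e-04,  3.90983437e-05, -9.99999872e-01]]), 'ft_force': array([ 0.56808235, -0.75070816, -0.53586411]), 'moment': array([ 0.01951653, -0.04019768,  0.00053589]), 'finger_gap': 0.39768480504641374}
```

View pics/w4.png

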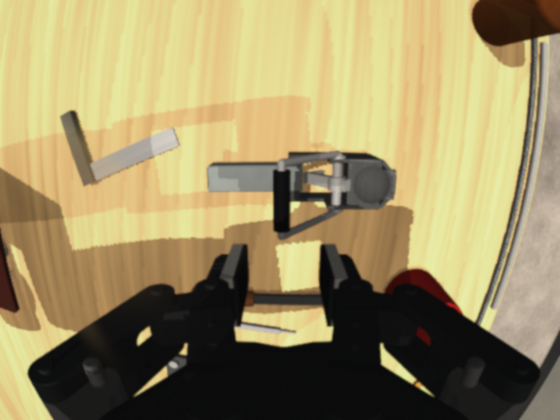

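```bash
python3 - <<'E'
from h import *
np.set_printoptions(precision=4,suppress=True)
p=shot('wrist');w=wcloud(p)
for v in range(175,232,8): print(w[v,282])
q=w.reshape(-1,3);q=q[np.isfinite(q).all(1)];z=q[:,2]
c0=np.array([.6597,.1897]);y=np.radians(5.29);d=np.array([np.cos(y),np.sin(y)]);n=np.array([-d[1],d[0]]);a=(q[:,:2]-c0)@d;b=(q[:,:2]-c0)@n
k=(a<-.07)&(a>-.11)&(abs(b)<.02)&(z>.1)&(z<.16);print('bar',np.percentile(a[k],[2,50,98]),np.percentile(z[k],[50,98]))
for lo in np.arange(-.04,.012,.008):
    k=(a>lo)&(a<lo+.008)&(abs(b)<.035)&(z>.045)&(z<.072); print(lo,np.percentile(b[k],[2,98]))
k=(a<-.07)&(a>-.2)&(abs(b)<.01)&(z>.025)&(z<.036);print(np.percentile(a[k],[.3,1]))
k=(abs(b)<.006)&(a>0)&(a<.04)&(z>.04);print('nose',np.percentile(a[k],[98,99.5]))
E
```

```text
[0.5648 0.2028 0.1313]
[0.5654 0.1964 0.13  ]
[0.5659 0.1905 0.1319]
[0.5664 0.184  0.1311]
[0.567  0.1772 0.1296]
[0.5675 0.1709 0.1307]
[0.568  0.1646 0.1314]
[0.5686 0.1574 0.1302]
bar [-0.0983 -0.0918 -0.0848] [0.1302 0.1322]
-0.04 [-0.032   0.0314]
-0.032 [-0.0282  0.0277]
-0.024 [-0.027   0.0251]
-0.016 [-0.0268  0.0252]
-0.008 [-0.0269  0.0253]
0.0 [-0.0271  0.0245]
0.008 [-0.026   0.0243]
[-0.1742 -0.1732]
nose [0.0267 0.027 ]
```

Request:
{"fn": "step_arm", "kwargs": {"motion": [[[5, 0, 0, 6], [15, 0, 0, 14], [25, 0, 0, 22], [35, 0, 0, 30], [45, -1, 0, 38], [55, -1, 0, 46], [65, -1, 0, 54], [74, -1, 0, 62], [81, -1, 0, 70], [86, -1, 0, 78], [89, -1, 10, 85], [89, -1, 25, 89], [89, -1, 45, 89.6], [89, -1, 60, 89.6], [89, -1, 70, 89.6], [89, -1, 70, 89.6], [89, -1, 70, 89.6]]], "fingers": 1}}

```text
clock: 10.3
position: [0.6564, 0.189, 0.1617]
tcp_rot: [[0.093, -0.996, 0.0], [-0.996, -0.093, -0.0], [0.0, -0.0, -1.0]]
ft_force: [0.1, 0.5, -0.2]
finger_gap: 0.997
```

```bash
python3 - <<'E'
from h import *
np.set_printoptions(precision=4,suppress=True)
s=ctrl.get_state();print(s['position'],s['tcp_rot'],s['ft_force'],s['finger_gap'],ctrl.grip_point_offset)
p=shot('wrist','w5.png')
for t in ['socket','drawbar','handle_grip']: print(t,[(x['conf'],np.round(x['at'],4)) for x in ctrl.landmark_of(t,p)[:1]])
E
```

```text
[0.6564 0.189  0.1617] [[ 0.0928 -0.9957  0.0005]
 [-0.9957 -0.0928 -0.    ]
 [ 0.     -0.0004 -1.    ]] [ 0.1053  0.4785 -0.2089] 0.9971958528761906 0.0187
socket [(0.96, array([0.6577, 0.1903, 0.0314]))]
drawbar [(0.92, array([0.5417, 0.1774, 0.0174]))]
handle_grip [(0.72, array([0.5668, 0.18  , 0.1247]))]
```

View pics/w5.png

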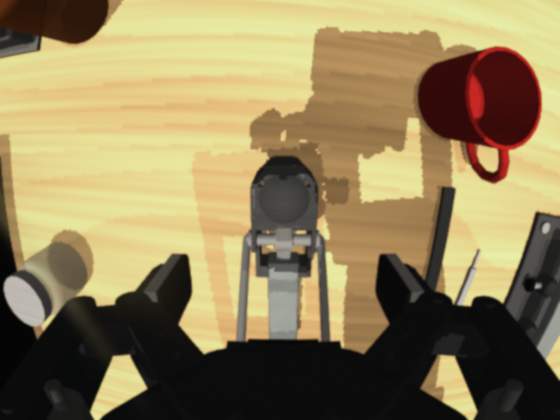

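Request:
{"fn": "step_arm", "kwargs": {"motion": [[[0, 0, 15, 0], [0, 0, 40, 0], [0, 0, 70, 0], [0, 0, 95, 0], [0, 0, 115, 0], [0, 0, 130, 0], [0, 0, 139, 0], [0, 0, 143, 0], [0, 0, 144, 0], [0, 0, 144, 0]]]}}

```text
clock: 11.5
position: [0.6582, 0.1893, 0.0199]
tcp_rot: [[0.093, -0.996, 0.004], [-0.996, -0.093, 0.001], [-0.0, -0.004, -1.0]]
ft_force: [0.3, -0.3, 0.1]
finger_gap: 1.001
```

Request:
{"fn": "step_arm", "kwargs": {"motion": [[[0, 0, 0, 0], [0, 0, 0, 0], [0, 0, 0, 0], [0, 0, 0, 0], [0, 0, 0, 0], [0, 0, 0, 0]]], "fingers": 0, "force": 70}}

```text
clock: 12.1
position: [0.6592, 0.1894, 0.0212]
tcp_rot: [[0.093, -0.996, 0.006], [-0.996, -0.093, 0.001], [-0.0, -0.006, -1.0]]
ft_force: [-0.6, -1.1, 5.8]
finger_gap: 0.608
```

```bash
python3 - <<'E'
from h import *
np.set_printoptions(precision=4,suppress=True)
s=ctrl.get_state();print(s['position'],s['tcp_rot'],s['ft_force'],s['moment'],s['finger_gap'],ctrl.grip_point_offset)
p=shot('wrist','w6.png')
for t in ['socket','drawbar','handle_grip']: print(t,[(x['conf'],np.round(x['at'],4)) for x in ctrl.landmark_of(t,p)[:1]])
E
```

```text
[0.6592 0.1894 0.0212] [[ 0.0927 -0.9957  0.0063]
 [-0.9957 -0.0927  0.0008]
 [-0.0003 -0.0064 -1.    ]] [-0.6371 -1.1263  5.812 ] [-0.0707  0.0525  0.0139] 0.6078652522154214 0.0187
socket []
drawbar []
handle_grip []
```

View pics/w6.png

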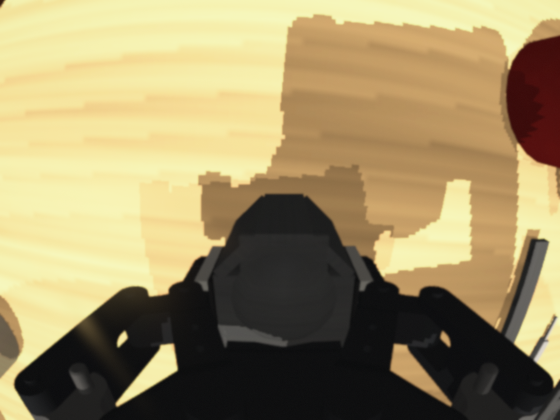

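Request:
{"fn": "step_arm", "kwargs": {"motion": [[[0, 0, 0, 0], [0, 0, -2, 0], [0, 0, -8, 0], [0, 0, -20, 0], [0, 0, -38, 0], [0, 0, -58, 0], [0, 0, -78, 0], [0, 0, -98, 0], [0, 0, -115, 0], [0, 0, -128, 0], [0, 0, -137, 0], [0, 0, -142, 0], [0, 0, -145, 0], [0, 0, -145, 0], [0, 0, -145, 0]]], "force": 110}}

```text
clock: 13.8
position: [0.6577, 0.1891, 0.1652]
tcp_rot: [[0.093, -0.996, 0.005], [-0.996, -0.093, 0.001], [-0.0, -0.005, -1.0]]
ft_force: [-0.1, 0.4, -6.6]
finger_gap: 0.607
```

```bash
cat > g.py <<'E'
from h import *
import sys
np.set_printoptions(precision=4,suppress=True)
s=ctrl.get_state();R=s['tcp_rot'];t=s['position'];print(t,R[:,0],R[:,2],s['ft_force'],s['moment'],s['finger_gap'])
p=shot('wrist',sys.argv[1]);w=wcloud(p)
q=w.reshape(-1,3);q=q[np.isfinite(q).all(1)]
l=(q-t)@R
# in hand: x across, y back(-nose), z down
k=(abs(l[:,0])<.006)&(abs(l[:,2])<.06)&(l[:,1]<.0)&(l[:,1]>-.06)
print('nose y',np.percentile(l[k,1],[.5,1,2,5]),'z',np.percentile(l[k,2],[1,5,50]),k.sum())
k=(abs(l[:,0])<.03)&(abs(l[:,2])<.06)&(l[:,1]<-.003)&(l[:,1]>-.02)
print('side x',np.percentile(l[k,0],[1,99]))
for n in ['top','scene']:
    p=shot(n,n+sys.argv[1])
    for tt in ['socket','drawbar','handle_grip']:print(n,tt,[(x['conf'],np.round(x['at'],4)) for x in ctrl.landmark_of(tt,p)[:1]])
E
python3 g.py w7.png
```

```text
[0.6577 0.1891 0.1652] [ 0.0927 -0.9957 -0.0001] [ 0.0048  0.0005 -1.    ] [-0.148   0.4464 -6.5754] [ 0.0272 -0.3683  0.0412] 0.6069244674776445
nose y [-0.0293 -0.0293 -0.0292 -0.0291] z [-0.0464 -0.0458 -0.0401] 3947
side x [-0.0295  0.0295]
top socket [(0.93, array([0.6592, 0.1855, 0.1784]))]
top drawbar [(0.71, array([0.5677, 0.1823, 0.2662]))]
top handle_grip [(0.62, array([0.5711, 0.1815, 0.2642]))]
scene socket [(0.62, array([0.6603, 0.1889, 0.1761]))]
scene drawbar []
scene handle_grip [(0.56, array([0.5689, 0.1814, 0.2678]))]
```

View pics/scenew7.png

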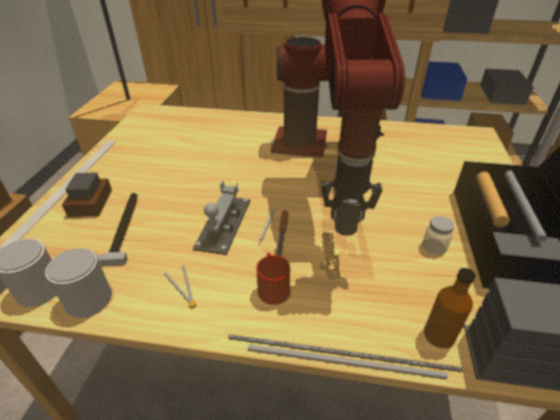

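View pics/w7.png

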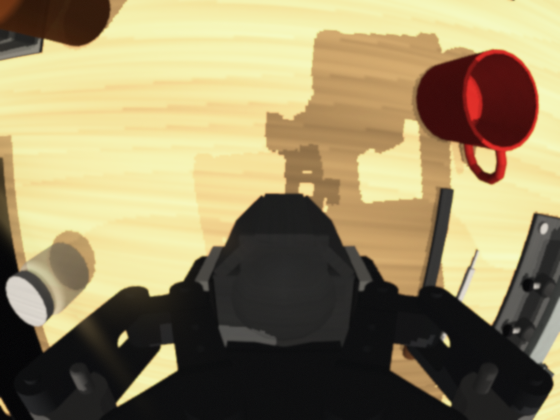

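Request:
{"fn": "step_arm", "kwargs": {"motion": [[[4, 2, -3, 0], [14, 8, -10, 0.5], [32, 17, -18, 1], [54, 29, -26, 1.5], [78, 42, -30, 2], [103, 56, -30, 2.5], [128, 70, -30, 3], [153, 83, -30, 3.5], [178, 97, -30, 4], [203, 110, -30, 4.5], [228, 124, -30, 5], [253, 137, -30, 5.5], [277, 150, -30, 6], [300, 163, -30, 6.5], [319, 173, -30, 7], [331, 180, -30, 7.5], [337, 183, -30, 8], [340, 185, -30, 8], [340, 185, -30, 8], [340, 185, -30, 8]]]}}

```text
clock: 16.25
position: [0.5056, -0.1658, 0.1949]
tcp_rot: [[-0.046, -0.999, 0.006], [-0.999, 0.046, 0.001], [-0.002, -0.006, -1.0]]
ft_force: [-0.1, 0.1, -6.3]
finger_gap: 0.603
```

```bash
cat > b.py <<'E'
from h import *
import sys
from scipy.optimize import least_squares
np.set_printoptions(precision=4,suppress=True)
s=ctrl.get_state();R=s['tcp_rot'];t=s['position'];print(t,R[:,0],R[:,2],s['ft_force'],s['finger_gap'])
p=shot('wrist',sys.argv[1]);w=wcloud(p)
q=w.reshape(-1,3);q=q[np.isfinite(q).all(1)]
m=(np.hypot(q[:,0]-.6084,q[:,1]+.171)<.026)&(q[:,2]>.1)&(q[:,2]<.14)
b=q[m]
r=least_squares(lambda c:np.linalg.norm(b-c,axis=1)-.02,[.61,-.171,.113],loss='soft_l1',f_scale=.002);print('ball',m.sum(),r.x,np.std(r.fun))
l=(r.x-t)@R;print('ball in tool',l)
l=(q-t)@R
k=(abs(l[:,0])<.006)&(abs(l[:,2])<.06)&(l[:,1]<.0)&(l[:,1]>-.06)
print('nose y',np.percentile(l[k,1],[.5,2,5]),k.sum())
d=np.array([np.cos(np.radians(-2.7)),np.sin(np.radians(-2.7))]);n=np.array([-d[1],d[0]])
a=(q[:,:2]-r.x[:2])@d;bb=(q[:,:2]-r.x[:2])@n;z=q[:,2]
for lo in np.arange(-.2,.1,.015):
    k=(a>lo)&(a<lo+.015)&(abs(bb)<.028)&(z>.055)&(z<.08)
    k2=(a>lo)&(a<lo+.015)&(abs(bb)<.065)&(z>.004)&(z<.018)
    print(round(lo,3),k.sum(),np.percentile(bb[k],[2,98]) if k.sum()>20 else '', k2.sum(),np.percentile(bb[k2],[1,99]) if k2.sum()>20 else '')
for tt in ['stand','saddle_foot']:print(tt,[(x['conf'],np.round(x['at'],4)) for x in ctrl.landmark_of(tt,p)[:1]])
E
python3 b.py w8.png
```

```text
[ 0.5056 -0.1658  0.1949] [-0.046  -0.9989 -0.0015] [ 0.0063  0.0012 -1.    ] [-0.0642  0.0675 -6.2734] 0.602886107423661
ball 2620 [ 0.608  -0.1708  0.1141] 0.0005175815557355862
ball in tool [ 0.0004 -0.102   0.0815]
nose y [-0.0294 -0.0293 -0.0292] 3948
-0.2 0  0 
-0.185 0  0 
-0.17 0  0 
-0.155 0  0 
-0.14 0  204 [-0.0497  0.0504]
-0.125 0  416 [-0.0491  0.0497]
-0.11 162 [-0.0195  0.0196] 638 [-0.0486  0.0499]
-0.095 836 [-0.0192  0.0193] 690 [-0.0484  0.0497]
-0.08 836 [-0.0191  0.0193] 719 [-0.0487  0.0491]
-0.065 866 [-0.019   0.0195] 729 [-0.0495  0.0491]
-0.05 902 [-0.0181  0.019 ] 535 [-0.0493  0.0497]
-0.035 881 [-0.0188  0.0188] 712 [-0.049   0.0494]
-0.02 353 [-0.0195  0.0196] 752 [-0.0489  0.0493]
-0.005 0  685 [-0.0497  0.0491]
0.01 0  598 [-0.049   0.0492]
0.025 0  739 [-0.049   0.0491]
0.04 0  707 [-0.0492  0.0483]
0.055 0  0 
0.07 0  0 
0.085 0  0 
0.1 0  0 
stand [(0.83, array([ 0.6078, -0.1743,  0.0018]))]
saddle_foot []
```

View pics/w8.png

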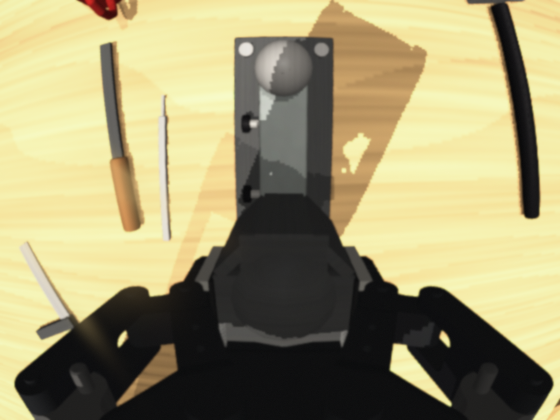

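Request:
{"fn": "step_arm", "kwargs": {"motion": [[[0, -3, 0, 0], [0, -12, 0, 0], [0, -28, 0, 0], [0, -46, 0, 0], [0, -64, 0, 0], [0, -80, 0, 0], [0, -91, 0, 0], [0, -97, 0, 0], [0, -99, 2, 0], [0, -99, 8, 0], [0, -99, 18, 0], [0, -99, 25, 0], [0, -99, 29, 0], [0, -99, 30, 0], [0, -99, 30, 0], [0, -99, 30, 0]]]}}

```text
clock: 18.0
position: [0.6049, -0.1704, 0.1659]
tcp_rot: [[-0.046, -0.999, 0.007], [-0.999, 0.046, 0.001], [-0.001, -0.007, -1.0]]
ft_force: [0.3, 0.9, -5.7]
finger_gap: 0.608
```

```bash
python3 - <<'E'
from h import *
np.set_printoptions(precision=4,suppress=True)
s=ctrl.get_state();R=s['tcp_rot'];t=s['position'];print(t,R,s['ft_force'],s['moment'])
print(((np.array([.608,-.1708,.1141])-t)@R)*1e3, np.degrees(np.arctan2(R[1,0],R[0,0])))
p=shot('wrist','w9.png');p=shot('scene','s9.png');c=p['pixels'][130:290,150:310];cv2.imwrite('pics/s9c.png',cv2.resize(c,(640,640))[:600,:,::-1])
E
```

```text
[ 0.6049 -0.1704  0.1659] [[-0.0458 -0.9989  0.0068]
 [-0.999   0.0458  0.0008]
 [-0.0011 -0.0067 -1.    ]] [ 0.2834  0.8516 -5.6987] [-0.0258 -0.3129  0.0082]
[ 0.277  -2.7631 51.8081] -92.62413023508347
```

View pics/s9c.png

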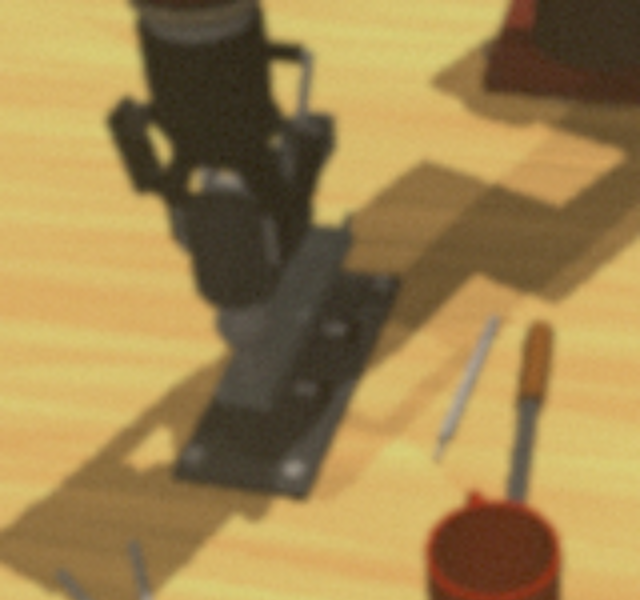

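Request:
{"fn": "step_arm", "kwargs": {"motion": [[[0, 0, 3, 0], [0, 0, 6, 0], [0, 0, 9, 0], [0, 0, 11, 0], [0, 0, 13, 0], [0, 0, 15, 0], [0, 0, 16, 0], [0, 0, 16, 0]]]}}

```text
clock: 18.9
position: [0.605, -0.1704, 0.1498]
tcp_rot: [[-0.046, -0.999, 0.007], [-0.999, 0.046, 0.001], [-0.001, -0.007, -1.0]]
ft_force: [-0.4, 0.1, -5.9]
finger_gap: 0.607
```

Request:
{"fn": "step_arm", "kwargs": {"motion": [[[0, 0, 2, 0], [0, 0, 4, 0], [0, 0, 6, 0], [0, 0, 8, 0], [0, 0, 10, 0], [0, 0, 10, 0]]]}}

```text
clock: 19.5
position: [0.6048, -0.1703, 0.1392]
tcp_rot: [[-0.046, -0.999, 0.006], [-0.999, 0.046, 0.001], [-0.001, -0.006, -1.0]]
ft_force: [-0.2, 0.2, -5.6]
finger_gap: 0.606
```

Request:
{"fn": "step_arm", "kwargs": {"motion": [[[0, 0, 2, 0], [0, 0, 4, 0], [0, 0, 6, 0], [0, 0, 6, 0]]]}}

```text
clock: 19.9
position: [0.6045, -0.1701, 0.1327]
tcp_rot: [[-0.046, -0.999, 0.005], [-0.999, 0.046, 0.001], [-0.002, -0.005, -1.0]]
ft_force: [0.0, 0.2, -6.6]
finger_gap: 0.61
```

Request:
{"fn": "step_arm", "kwargs": {"motion": [[[0, 0, 1, 0], [0, 0, 2, 0], [0, 0, 3, 0], [0, 0, 3, 0]]]}}

```text
clock: 20.3
position: [0.6044, -0.1701, 0.1295]
tcp_rot: [[-0.046, -0.999, 0.005], [-0.999, 0.046, 0.002], [-0.002, -0.005, -1.0]]
ft_force: [1.3, -1.0, -5.4]
finger_gap: 0.605
```

Request:
{"fn": "step_arm", "kwargs": {"motion": [[[0, 0, 0.5, 0], [0, 0, 1, 0], [0, 0, 1.5, 0], [0, 0, 1.5, 0]]]}}

```text
clock: 20.7
position: [0.6044, -0.1701, 0.128]
tcp_rot: [[-0.046, -0.999, 0.005], [-0.999, 0.046, 0.002], [-0.002, -0.005, -1.0]]
ft_force: [-0.1, 0.4, -6.1]
finger_gap: 0.607
```

Request:
{"fn": "step_arm", "kwargs": {"motion": [[[0, 0, 0.5, 0], [0, 0, 1, 0], [0, 0, 1, 0]]]}}

```text
clock: 21.0
position: [0.6043, -0.17, 0.1268]
tcp_rot: [[-0.046, -0.999, 0.005], [-0.999, 0.046, 0.002], [-0.002, -0.005, -1.0]]
ft_force: [-0.1, 0.0, -6.7]
finger_gap: 0.607
```

Request:
{"fn": "step_arm", "kwargs": {"motion": [[[0, 0, 0.5, 0], [0, 0, 1, 0], [0, 0, 1, 0]]]}}

```text
clock: 21.3
position: [0.6043, -0.17, 0.1257]
tcp_rot: [[-0.046, -0.999, 0.004], [-0.999, 0.046, 0.002], [-0.002, -0.004, -1.0]]
ft_force: [0.4, 0.2, -5.6]
finger_gap: 0.611
```

Request:
{"fn": "step_arm", "kwargs": {"motion": [[[0, 0, 0.4, 0], [0, 0, 0.8, 0], [0, 0, 0.8, 0]]]}}

```text
clock: 21.6
position: [0.6042, -0.17, 0.1248]
tcp_rot: [[-0.046, -0.999, 0.004], [-0.999, 0.046, 0.002], [-0.002, -0.004, -1.0]]
ft_force: [1.2, -0.1, -6.3]
finger_gap: 0.609
```

Request:
{"fn": "step_arm", "kwargs": {"motion": [[[0, 0, 0.5, 0], [0, 0, 1, 0], [0, 0, 1, 0]]]}}

```text
clock: 21.9
position: [0.6041, -0.17, 0.1237]
tcp_rot: [[-0.046, -0.999, 0.004], [-0.999, 0.046, 0.002], [-0.002, -0.004, -1.0]]
ft_force: [-0.7, -0.5, -5.3]
finger_gap: 0.604
```

Request:
{"fn": "step_arm", "kwargs": {"motion": [[[0, 0, 0.4, 0], [0, 0, 0.8, 0], [0, 0, 0.8, 0]]]}}

```text
clock: 22.2
position: [0.6041, -0.1699, 0.1228]
tcp_rot: [[-0.046, -0.999, 0.004], [-0.999, 0.046, 0.002], [-0.002, -0.004, -1.0]]
ft_force: [0.2, 0.4, -5.9]
finger_gap: 0.608
```

Request:
{"fn": "step_arm", "kwargs": {"motion": [[[0, 0, 0.5, 0], [0, 0, 1, 0], [0, 0, 1, 0]]]}}

```text
clock: 22.5
position: [0.604, -0.1699, 0.1216]
tcp_rot: [[-0.046, -0.999, 0.004], [-0.999, 0.046, 0.002], [-0.002, -0.004, -1.0]]
ft_force: [-0.9, 0.6, -5.6]
finger_gap: 0.609
```

```bash
python3 - <<'E'
from h import *
np.set_printoptions(precision=4,suppress=True)
s=ctrl.get_state();R=s['tcp_rot'];t=s['position'];print(t,s['ft_force'],s['moment'])
p=shot('wrist','w10.png');w=wcloud(p);l=(w-t)@R
c=np.array([.608,-.1708]);d=np.array([np.cos(np.radians(-2.7)),np.sin(np.radians(-2.7))])
q=w.reshape(-1,3);q=q[np.isfinite(q).all(1)];a=(q[:,:2]-c)@d;b=(q[:,:2]-c)@[-d[1],d[0]]
k=(abs(b)<.006)&(q[:,2]>.12)&(q[:,2]<.2)&(a>0)&(a<.05);print('nose a',np.percentile(a[k],[98,99.5]),'ztop',np.percentile(q[k,2],[50,98]))
for n in ['top','scene']:
    p=shot(n,n+'10.png');w=cloud(p).reshape(-1,3);q=w[np.isfinite(w).all(1)];a=(q[:,:2]-c)@d;b=(q[:,:2]-c)@[-d[1],d[0]]
    for lo in np.arange(-.19,.04,.01):
        k=(a>lo)&(a<lo+.01)&(abs(b)<.013)&(q[:,2]>.05)&(q[:,2]<.25)
        if k.sum()>3: print(n,round(lo,3),k.sum(),np.percentile(q[k,2],[5,50,95]))
c=p['pixels'][130:290,150:310];cv2.imwrite('pics/s10c.png',cv2.resize(c,(640,640))[:600,:,::-1])
E
```

```text
[ 0.604  -0.1699  0.1216] [-0.8859  0.5699 -5.5785] [-0.0055 -0.3043 -0.0062]
nose a [0.0252 0.0253] ztop [0.1627 0.1991]
top -0.11 9 [0.1282 0.2223 0.2267]
top -0.1 68 [0.1291 0.2291 0.2321]
top -0.09 12 [0.2241 0.2277 0.2326]
top -0.08 43 [0.1262 0.1298 0.1339]
top -0.07 44 [0.0686 0.1258 0.1358]
top -0.06 44 [0.0656 0.1228 0.1455]
top -0.05 57 [0.0681 0.1498 0.1624]
top -0.04 52 [0.067  0.1593 0.1674]
top -0.03 20 [0.0668 0.1483 0.1652]
scene -0.18 6 [0.1281 0.1302 0.1313]
scene -0.17 9 [0.1279 0.1301 0.1317]
scene -0.16 14 [0.079  0.1303 0.1318]
scene -0.14 8 [0.0695 0.0731 0.0797]
scene -0.13 5 [0.0816 0.1296 0.1329]
scene -0.12 6 [0.0845 0.1307 0.1315]
scene -0.11 6 [0.0853 0.1309 0.1321]
scene -0.1 11 [0.0997 0.1321 0.2321]
scene -0.09 9 [0.1307 0.2255 0.2306]
scene -0.04 4 [0.1581 0.1593 0.1617]
scene -0.03 17 [0.0671 0.1614 0.1652]
scene -0.02 11 [0.071  0.1655 0.1662]
scene -0.01 25 [0.0739 0.166  0.1677]
scene 0.0 145 [0.0753 0.2035 0.232 ]
scene 0.01 102 [0.0699 0.1623 0.228 ]
scene 0.02 214 [0.0602 0.1261 0.1602]
```

View pics/s10c.png

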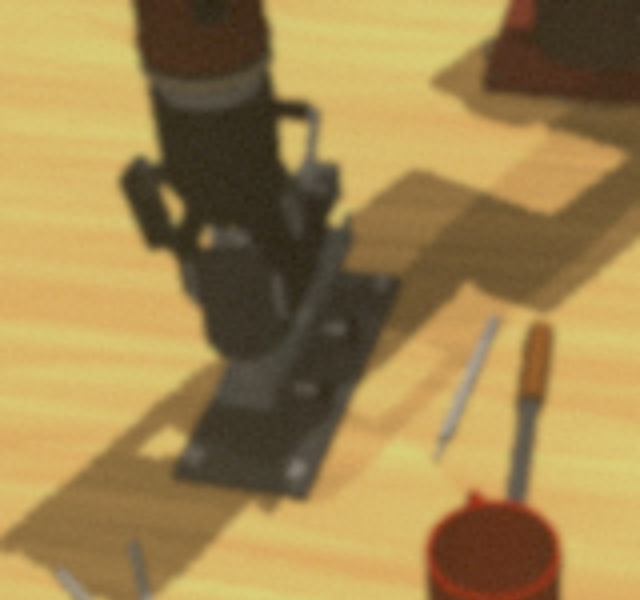

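View pics/w10.png

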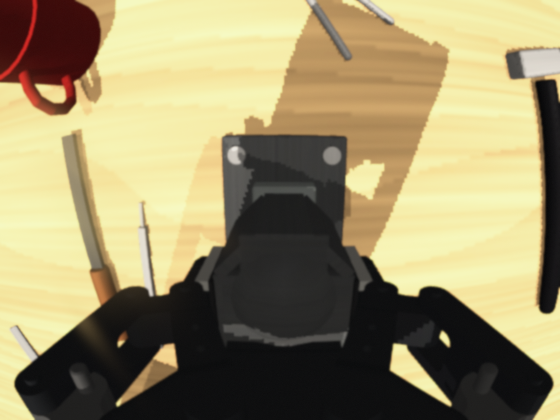

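Request:
{"fn": "step_arm", "kwargs": {"motion": [[[0.3, -0.5, 1, 0], [0.6, -1, 3, 0], [0.6, -1, 5, 0], [0.6, -1, 7, 0], [0.6, -1, 8, 0], [0.6, -1, 8, 0]]]}}

```text
clock: 23.25
position: [0.6049, -0.1704, 0.1134]
tcp_rot: [[-0.046, -0.999, 0.003], [-0.999, 0.046, 0.002], [-0.002, -0.003, -1.0]]
ft_force: [-0.2, -0.6, -6.2]
finger_gap: 0.61
```

Request:
{"fn": "step_arm", "kwargs": {"motion": [[[0, 0, 2, 0], [0, 0, 4, 0], [0, 0, 6, 0], [0, 0, 6, 0]]]}}

```text
clock: 23.65
position: [0.6046, -0.1703, 0.1069]
tcp_rot: [[-0.046, -0.999, 0.003], [-0.999, 0.046, 0.003], [-0.003, -0.003, -1.0]]
ft_force: [-0.5, -0.1, -6.0]
finger_gap: 0.608
```

Request:
{"fn": "step_arm", "kwargs": {"motion": [[[0.3, -0.3, 1, 0], [0.3, -0.3, 2, 0], [0.3, -0.3, 2.5, 0], [0.3, -0.3, 2.5, 0]]]}}

```text
clock: 24.05
position: [0.6049, -0.1706, 0.1043]
tcp_rot: [[-0.046, -0.999, 0.003], [-0.999, 0.046, 0.003], [-0.003, -0.002, -1.0]]
ft_force: [0.8, 1.5, -4.8]
finger_gap: 0.607
```

Request:
{"fn": "step_arm", "kwargs": {"motion": [[[0, 0, 0.5, 0], [0, 0, 1, 0], [0, 0, 1, 0]]]}}

```text
clock: 24.35
position: [0.6048, -0.1706, 0.1032]
tcp_rot: [[-0.046, -0.999, 0.002], [-0.999, 0.046, 0.003], [-0.003, -0.002, -1.0]]
ft_force: [-0.0, -0.2, -6.2]
finger_gap: 0.606
```

Request:
{"fn": "step_arm", "kwargs": {"motion": [[[0, 0, 0.4, 0], [0, 0, 0.7, 0], [0, 0, 0.7, 0]]]}}

```text
clock: 24.65
position: [0.6048, -0.1705, 0.1024]
tcp_rot: [[-0.046, -0.999, 0.002], [-0.999, 0.046, 0.003], [-0.003, -0.002, -1.0]]
ft_force: [-0.8, -0.4, -6.5]
finger_gap: 0.607
```

Request:
{"fn": "step_arm", "kwargs": {"motion": [[[0, 0, 0.4, 0], [0, 0, 0.7, 0], [0, 0, 0.7, 0]]]}}

```text
clock: 24.95
position: [0.6047, -0.1705, 0.1016]
tcp_rot: [[-0.046, -0.999, 0.002], [-0.999, 0.046, 0.003], [-0.003, -0.002, -1.0]]
ft_force: [0.0, -0.1, -6.2]
finger_gap: 0.604
```

Request:
{"fn": "step_arm", "kwargs": {"motion": [[[0, 0, 0.3, 0], [0, 0, 0.5, 0], [0, 0, 0.5, 0]]]}}

```text
clock: 25.25
position: [0.6047, -0.1705, 0.1012]
tcp_rot: [[-0.046, -0.999, 0.002], [-0.999, 0.046, 0.003], [-0.003, -0.002, -1.0]]
ft_force: [1.4, -0.6, -5.9]
finger_gap: 0.606
```

Request:
{"fn": "step_arm", "kwargs": {"motion": [[[0, 0, 0.3, 0], [0, 0, 0.6, 0], [0, 0, 0.6, 0]]]}}

```text
clock: 25.55
position: [0.6048, -0.1705, 0.101]
tcp_rot: [[-0.046, -0.999, 0.002], [-0.999, 0.046, 0.003], [-0.003, -0.002, -1.0]]
ft_force: [-2.1, -0.2, -2.4]
finger_gap: 0.605
```

Request:
{"fn": "step_arm", "kwargs": {"motion": [[[0, 0, 0.3, 0], [0, 0, 0.6, 0], [0, 0, 0.6, 0]]]}}

```text
clock: 25.85
position: [0.6048, -0.1706, 0.1009]
tcp_rot: [[-0.046, -0.999, 0.002], [-0.999, 0.046, 0.003], [-0.003, -0.002, -1.0]]
ft_force: [-3.6, 1.4, 1.2]
finger_gap: 0.604
```

```bash
cat > lv.py <<'E'
from h import *
np.set_printoptions(precision=4,suppress=True)
s=ctrl.get_state();print(s['position'],s['ft_force'],s['moment'])
c=np.array([.608,-.1708]);d=np.array([np.cos(np.radians(-2.7)),np.sin(np.radians(-2.7))])
p=shot('scene','sc_%d.png'%(s['clock']*100));w=cloud(p).reshape(-1,3);q=w[np.isfinite(w).all(1)];a=(q[:,:2]-c)@d;b=(q[:,:2]-c)@[-d[1],d[0]]
for lo in np.arange(-.19,-.02,.01):
        k=(a>lo)&(a<lo+.01)&(abs(b)<.02)&(q[:,2]>.09)&(q[:,2]<.15)
        if k.sum()>3: print(round(lo,3),k.sum(),np.percentile(q[k,2],[5,50,95]),'b',np.percentile(b[k],[2,98]))
E
python3 lv.py
```

```text
[ 0.6048 -0.1706  0.1009] [-3.6398  1.3933  1.2312] [ 0.1291  0.2696 -0.0657]
-0.17 20 [0.0947 0.1096 0.1127] b [-0.0119  0.0157]
-0.16 21 [0.095  0.1091 0.1116] b [-0.0127  0.0157]
-0.15 7 [0.1086 0.1101 0.1111] b [-0.0132  0.0066]
-0.12 5 [0.1075 0.1099 0.1118] b [-0.0103 -0.0047]
-0.11 5 [0.111  0.1117 0.1122] b [-0.0053  0.0021]
-0.1 5 [0.1057 0.1089 0.1114] b [0.0001 0.0038]
-0.04 6 [0.1358 0.139  0.1397] b [-0.0186 -0.0117]
-0.03 16 [0.1383 0.1401 0.1443] b [-0.0189  0.0009]
```

Request:
{"fn": "step_arm", "kwargs": {"motion": [[[0, 0, 0.4, 0], [0, 0, 0.4, 0], [0, 0, 0.4, 0]]]}}

```text
clock: 26.2
position: [0.6048, -0.1706, 0.1009]
tcp_rot: [[-0.046, -0.999, 0.003], [-0.999, 0.046, 0.003], [-0.003, -0.002, -1.0]]
ft_force: [-5.0, 1.9, 4.2]
finger_gap: 0.604
```

Request:
{"fn": "step_arm", "kwargs": {"motion": [[[0, 0, 0, 0], [0, 0, 0, 0], [0, 0, 0, 0], [0, 0, 0, 0], [0, 0, 0, 0]]], "fingers": 1}}

```text
clock: 26.7
position: [0.605, -0.1706, 0.1009]
tcp_rot: [[-0.046, -0.999, 0.003], [-0.999, 0.046, 0.002], [-0.003, -0.003, -1.0]]
ft_force: [0.1, -0.5, 0.2]
finger_gap: 1.003
```

Request:
{"fn": "step_arm", "kwargs": {"motion": [[[0, 0, -5, 0], [0, 0, -15, 0], [0, 0, -35, 0], [0, 0, -60, 0], [0, 0, -85, 0], [0, 0, -110, 0], [0, 0, -130, 0], [0, 0, -142, 0], [0, 0, -148, 0], [0, 0, -150, 0], [0, 0, -150, 0]]]}}

```text
clock: 27.8
position: [0.6042, -0.1709, 0.2502]
tcp_rot: [[-0.046, -0.999, 0.002], [-0.999, 0.046, 0.003], [-0.003, -0.002, -1.0]]
ft_force: [0.4, 0.3, -1.1]
finger_gap: 0.998
```

```bash
python3 lv.py; python3 - <<'E'
from h import *
np.set_printoptions(precision=4,suppress=True)
s=ctrl.get_state();R=s['tcp_rot'];print(s['position'],R)
p=shot('wrist','w11.png');w=wcloud(p);q=w.reshape(-1,3);q=q[np.isfinite(q).all(1)];z=q[:,2]
for t in ['socket','drawbar','handle_grip']: print(t,[(x['conf'],np.round(x['at'],4)) for x in ctrl.landmark_of(t,p)[:1]])
c=np.array([.608,-.1708]);d=np.array([np.cos(np.radians(-2.7)),np.sin(np.radians(-2.7))]);a=(q[:,:2]-c)@d;b=(q[:,:2]-c)@[-d[1],d[0]]
k=(abs(b)<.006)&(z>.12)&(z<.2)&(a>0)&(a<.05);print('nose a',np.percentile(a[k],[98,99.5]))
for lo in np.arange(-.03,.01,.008):
    k=(a>lo)&(a<lo+.008)&(abs(b)<.035)&(z>.125)&(z<.155); print(lo,np.percentile(b[k],[2,98]))
E
```

```text
[ 0.6042 -0.1709  0.2502] [ 0.3702  0.2663 -1.0837] [-0.0184  0.0295 -0.0081]
-0.18 7 [0.1069 0.1091 0.1104] b [-0.0131  0.0144]
-0.17 16 [0.0908 0.1094 0.1116] b [-0.0088  0.0159]
-0.16 20 [0.093  0.1099 0.1116] b [-0.0128  0.0161]
-0.15 24 [0.0934 0.1091 0.1124] b [-0.0122  0.0161]
-0.14 19 [0.0941 0.1099 0.112 ] b [-0.0138  0.0155]
-0.13 21 [0.0966 0.1096 0.1112] b [-0.0133  0.0157]
-0.12 20 [0.0941 0.1092 0.1125] b [-0.0128  0.0156]
-0.11 18 [0.0986 0.1093 0.1113] b [-0.0139  0.0159]
-0.1 18 [0.105  0.1099 0.1121] b [-0.0133  0.015 ]
-0.09 19 [0.1084 0.11   0.1121] b [-0.0176  0.007 ]
-0.08 9 [0.1023 0.1094 0.1114] b [-0.0024  0.0197]
-0.04 26 [0.1364 0.1393 0.1443] b [-0.017   0.0192]
-0.03 32 [0.1381 0.1409 0.1475] b [-0.0173  0.0152]
[ 0.604  -0.1708  0.2497] [[-0.0458 -0.999   0.001 ]
 [-0.9989  0.0458  0.0031]
 [-0.0031 -0.0009 -1.    ]]
socket [(0.56, array([ 0.605 , -0.1682,  0.1128]))]
drawbar [(0.57, array([ 0.4901, -0.1644,  0.0964]))]
handle_grip [(0.79, array([ 0.5143, -0.1656,  0.204 ]))]
nose a [0.026 0.026]
-0.03 [-0.0267  0.0256]
-0.022 [-0.0263  0.0244]
-0.013999999999999999 [-0.0263  0.0242]
-0.005999999999999998 [-0.026   0.0248]
0.0020000000000000018 [-0.0258  0.0246]
```

View pics/w11.png

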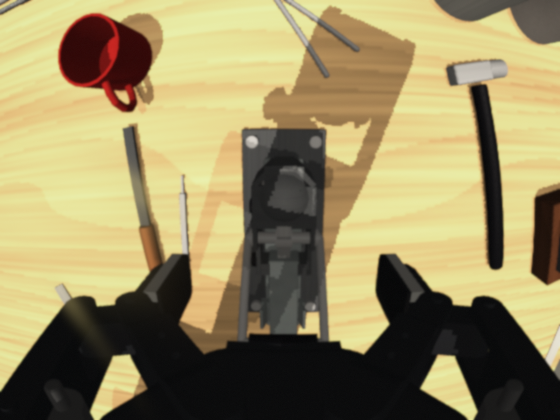

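Request:
{"fn": "step_arm", "kwargs": {"motion": [[[0, 3, 0, 0], [0, 12, 0, 0], [0, 28, 0, 0], [0, 46, 0, 0], [0, 64, 0, 0], [0, 78, 0, 0], [0, 86, 5, 0], [0, 89, 14, 0], [0, 89, 22, 0], [0, 89, 28, 0], [0, 89, 30, 0], [0, 89, 30, 0]]], "fingers": 0, "force": 20}}

```text
clock: 29.25
position: [0.5153, -0.1665, 0.2189]
tcp_rot: [[-0.046, -0.999, 0.0], [-0.999, 0.046, 0.004], [-0.004, 0.0, -1.0]]
ft_force: [-0.8, 0.8, -0.1]
finger_gap: 0.004
```

```bash
python3 - <<'E'
from h import *
np.set_printoptions(precision=4,suppress=True)
s=ctrl.get_state();print(s['position'],s['ft_force'],s['finger_gap'])
p=shot('wrist','w12.png')
E
```

```text
[ 0.5153 -0.1665  0.2189] [-0.8022  0.806  -0.1256] 0.0038379974693363533
```

View pics/w12.png

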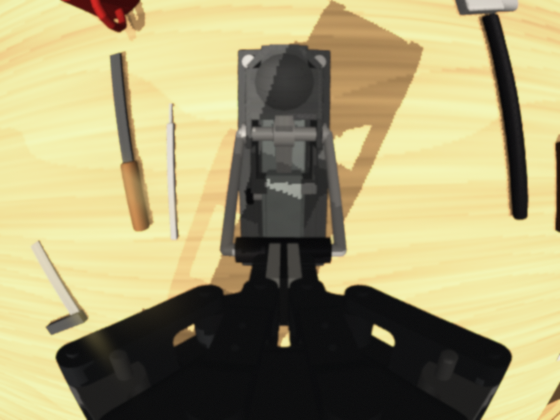

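Request:
{"fn": "step_arm", "kwargs": {"motion": [[[0, 0, 3, 0], [0, 1, 6, 0], [0, 2, 8, 0], [0, 4, 11, 0], [0, 6, 13, 0], [0, 9, 16, 0], [0, 11, 19, 0], [0, 14, 22, 0], [0, 16, 24, 0], [0, 17, 26, 0], [0, 17, 26, 0]]]}}

```text
clock: 30.4
position: [0.4977, -0.1659, 0.1938]
tcp_rot: [[-0.046, -0.999, -0.0], [-0.999, 0.046, 0.003], [-0.003, 0.001, -1.0]]
ft_force: [-2.7, -0.4, 3.0]
finger_gap: -0.002
```

Request:
{"fn": "step_arm", "kwargs": {"motion": [[[0, 1, 2, 0], [0, 3, 5, 0], [0, 5, 8, 0], [0, 7, 12, 0], [0, 8, 15, 0], [0, 10, 18, 0], [0, 11, 21, 0], [0, 12, 24, 0], [0, 12, 24, 0]]]}}

```text
clock: 31.3
position: [0.4855, -0.1651, 0.1691]
tcp_rot: [[-0.046, -0.999, -0.001], [-0.999, 0.046, 0.003], [-0.003, 0.001, -1.0]]
ft_force: [0.5, 0.0, 0.3]
finger_gap: 0.003
```

Request:
{"fn": "step_arm", "kwargs": {"motion": [[[0, 1, 2, 0], [0, 1, 4, 0], [0, 2, 6, 0], [0, 3, 8, 0], [0, 3, 10, 0], [0, 3, 10, 0]]]}}

```text
clock: 31.9
position: [0.4823, -0.1649, 0.1586]
tcp_rot: [[-0.046, -0.999, -0.001], [-0.999, 0.046, 0.004], [-0.004, 0.001, -1.0]]
ft_force: [-0.5, -0.9, -0.7]
finger_gap: 0.002
```

```bash
python3 - <<'E'
from h import *
np.set_printoptions(precision=4,suppress=True)
s=ctrl.get_state();print(s['position'],s['ft_force'],s['finger_gap'])
p=shot('wrist','w13.png');p=shot('scene');c=p['pixels'][130:290,150:310];cv2.imwrite('pics/s13c.png',cv2.resize(c,(640,640))[:600,:,::-1])
E
```

```text
[ 0.4823 -0.1649  0.1586] [-0.478  -0.914  -0.7048] 0.0018955167812804612
```

View pics/w13.png

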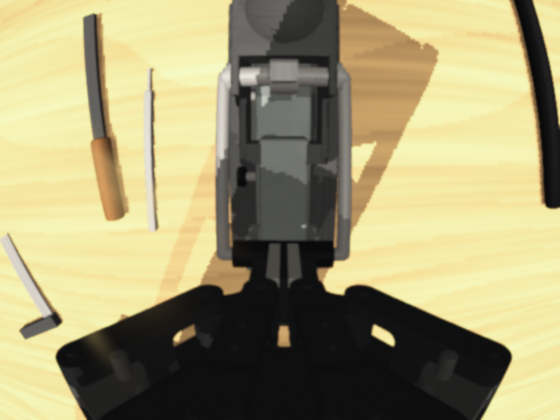

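View pics/s13c.png

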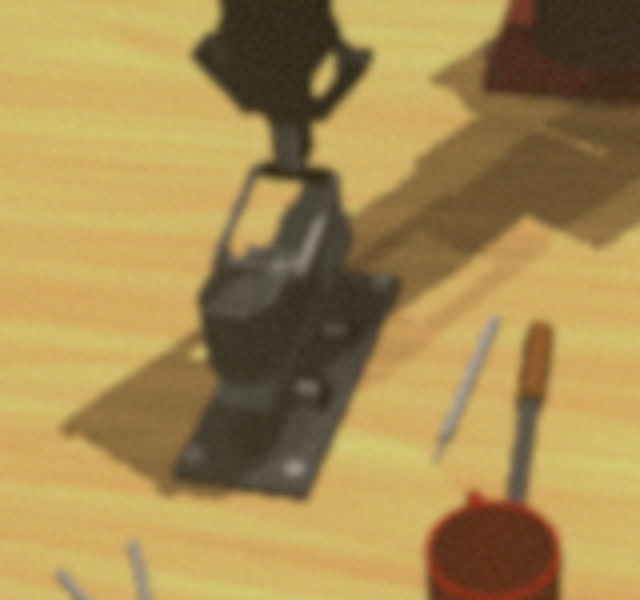

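Request:
{"fn": "step_arm", "kwargs": {"motion": [[[0, 0, 1, 0], [0, 1, 2, 0], [0, 1, 3, 0], [0, 1, 3, 0]]]}}

```text
clock: 32.4
position: [0.4814, -0.1648, 0.1557]
tcp_rot: [[-0.046, -0.999, -0.001], [-0.999, 0.046, 0.004], [-0.004, 0.001, -1.0]]
ft_force: [1.4, 0.6, 1.3]
finger_gap: 0.001
```

Request:
{"fn": "step_arm", "kwargs": {"motion": [[[0, 0, 0.5, 0], [0, 0, 1, 0], [0, 0, 1, 0]]]}}

```text
clock: 32.7
position: [0.4813, -0.1648, 0.1547]
tcp_rot: [[-0.046, -0.999, -0.001], [-0.999, 0.046, 0.004], [-0.004, 0.001, -1.0]]
ft_force: [-1.3, -0.2, 2.7]
finger_gap: 0.002
```

Request:
{"fn": "step_arm", "kwargs": {"motion": [[[0, 0, 0.4, 0], [0, 0, 0.8, 0], [0, 0, 0.8, 0]]]}}

```text
clock: 33.0
position: [0.4814, -0.1649, 0.1545]
tcp_rot: [[-0.046, -0.999, -0.001], [-0.999, 0.046, 0.004], [-0.003, 0.001, -1.0]]
ft_force: [-3.3, 0.6, 6.8]
finger_gap: -0.003
```

Request:
{"fn": "step_arm", "kwargs": {"motion": [[[0, 0, 0.4, 0], [0, 0, 0.8, 0], [0, 0, 0.8, 0]]]}}

```text
clock: 33.3
position: [0.4814, -0.1649, 0.1545]
tcp_rot: [[-0.046, -0.999, -0.001], [-0.999, 0.046, 0.003], [-0.003, 0.001, -1.0]]
ft_force: [-2.6, 2.3, 8.5]
finger_gap: 0.002
```

Request:
{"fn": "step_arm", "kwargs": {"motion": [[[0, 0, 0.7, 0], [0, 0, 1.2, 0], [0, 0, 1.2, 0]]]}}

```text
clock: 33.6
position: [0.4814, -0.1649, 0.1544]
tcp_rot: [[-0.046, -0.999, -0.001], [-0.999, 0.046, 0.003], [-0.003, 0.001, -1.0]]
ft_force: [-4.7, 1.3, 10.3]
finger_gap: -0.001
```

Request:
{"fn": "step_arm", "kwargs": {"motion": [[[0, 0, -2, 0], [0, 0, -8, 0], [0, 0, -25, 0], [0, 0, -50, 0], [0, 0, -80, 0], [0, 0, -105, 0], [0, 0, -118, 0], [0, 0, -120, 0], [0, 0, -120, 0]]]}}

```text
clock: 34.5
position: [0.4813, -0.1652, 0.2737]
tcp_rot: [[-0.046, -0.999, -0.002], [-0.999, 0.046, 0.004], [-0.003, 0.002, -1.0]]
ft_force: [-1.2, -0.4, 0.6]
finger_gap: -0.002
```

```bash
python3 - <<'E'
from h import *
np.set_printoptions(precision=4,suppress=True)
s=ctrl.get_state();print(s['position'],s['ft_force'],s['finger_gap'])
c=np.array([.608,-.1708]);d=np.array([np.cos(np.radians(-2.7)),np.sin(np.radians(-2.7))])
for n in ['wrist','scene','top']:
    p=shot(n,n+'14.png');w=(wcloud if n=='wrist' else cloud)(p).reshape(-1,3);q=w[np.isfinite(w).all(1)];a=(q[:,:2]-c)@d;b=(q[:,:2]-c)@[-d[1],d[0]];z=q[:,2]
    k=(a<-.1)&(a>-.15)&(abs(b)<.02)&(z>.125)&(z<.2)
    if k.sum()>5: print(n,'bar',k.sum(),np.percentile(a[k],[2,50,98]),np.percentile(z[k],[50,98]))
    k=(a<-.07)&(a>-.17)&(abs(b)<.012)&(z>.1)&(z<.118)
    if k.sum()>5: print(n,'drawbar',np.polyfit(a[k],z[k],1),np.median(z[k]))
    for t in ['socket','handle_grip','file','scriber','mug','hammer','jar','square']:print(t,[(x['conf'],np.round(x['at'],3)) for x in ctrl.landmark_of(t,p)[:1]])
    if n=='scene': cc=p['pixels'][130:290,150:310];cv2.imwrite('pics/s14c.png',cv2.resize(cc,(640,640))[:600,:,::-1])
E
```

```text
[ 0.4813 -0.1652  0.2737] [-1.2118 -0.4292  0.6219] -0.0016151862867077196
wrist bar 767 [-0.1313 -0.1241 -0.1189] [0.1542 0.1561]
wrist drawbar [-0.0054  0.1096] 0.1102283951336562
socket [(0.74, array([ 0.61 , -0.175,  0.112]))]
handle_grip [(0.72, array([ 0.483, -0.163,  0.148]))]
file [(0.89, array([ 0.573,  0.021, -0.004]))]
scriber [(0.97, array([ 0.516, -0.034,  0.002]))]
mug []
hammer [(0.78, array([ 0.596, -0.455,  0.002]))]
jar [(0.73, array([ 0.512, -0.031, -0.003]))]
square [(0.64, array([0.298, 0.203, 0.004]))]
scene bar 62 [-0.1281 -0.1203 -0.1157] [0.1518 0.1566]
scene drawbar [-0.0002  0.1105] 0.11062886478380296
socket [(0.87, array([ 0.607, -0.173,  0.116]))]
handle_grip [(0.8, array([ 0.481, -0.162,  0.147]))]
file [(0.75, array([0.572, 0.014, 0.001]))]
scriber [(0.4, array([ 0.515, -0.036,  0.001]))]
mug [(0.69, array([0.767, 0.026, 0.002]))]
hammer [(0.6, array([ 0.597, -0.457, -0.006]))]
jar [(0.67, array([0.535, 0.45 , 0.   ]))]
square [(0.63, array([ 0.299,  0.2  , -0.003]))]
top drawbar [-0.0051  0.108 ] 0.10869987011472071
socket [(0.57, array([ 0.605, -0.174,  0.114]))]
handle_grip []
file [(0.72, array([0.572, 0.018, 0.003]))]
scriber [(0.44, array([ 0.517, -0.036, -0.   ]))]
mug [(0.81, array([ 0.765,  0.026, -0.006]))]
hammer [(0.64, array([ 0.602, -0.453,  0.003]))]
jar [(0.8, array([ 0.538,  0.449, -0.   ]))]
square [(0.86, array([0.302, 0.202, 0.002]))]
```

View pics/s14c.png

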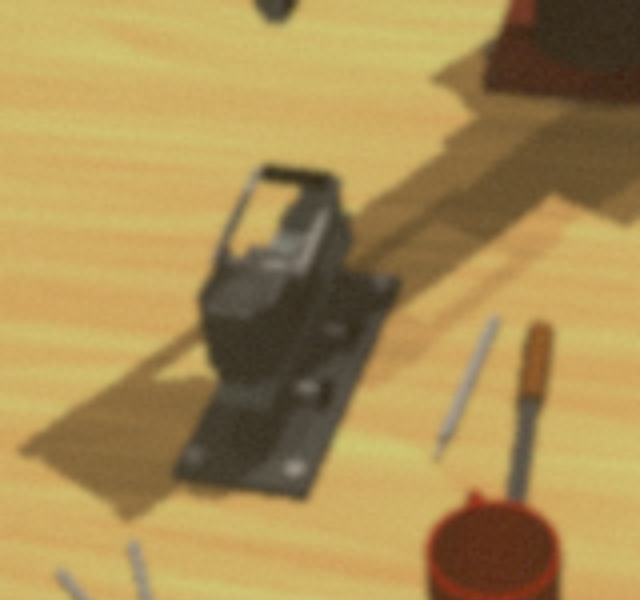

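View pics/wrist14.png

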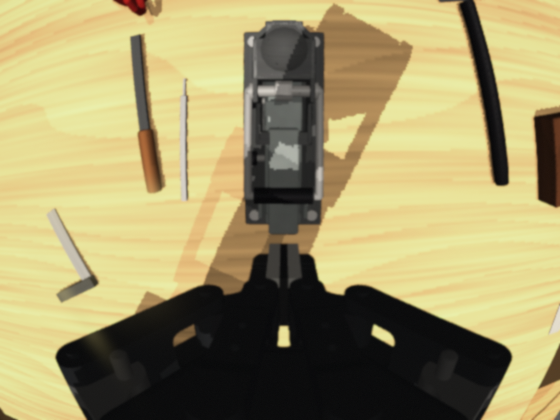

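```bash
python3 -c "
from cell import ctrl
print(ctrl.finish_job(), ctrl.get_state()['clock'])"
```

```text
the job is handed in; nothing more can be done
the job is handed in; nothing more can be done
```

The coupler is on the ball with its drawbar in the saddle and the handle pressed down to its stop. I handed the job in at about 35 s of the 72 s allowed.

- **Handle raised:** I pinched the crossbar and brought it up to about 0.75 rad. This slid the loose coupler about 10 mm and tipped its rear up a few millimetres on the bench. The wrist force reached about 18 N as I set it back down. I measured it again before gripping it.
- **Lowering onto the ball:** I gripped the housing, carried it over and lowered it. The expected seat height I first worked out was about 25 mm too high because of a sign slip. A camera check caught this before anything touched. Contact came at TCP height 0.101 m, as the corrected figure predicted. The wrist force rose from −6 to +4 N, so the stand carried about 10 N, and only then did I let go.
- **Locking:** I pressed the crossbar down with shut fingers to the hard stop. The height held at 0.1544 m while the force rose to about 10 N. With the coupler's weight, I estimate about 17 N on the stand, against the limit of about 34 N.

**Last checks:**
- The drawbar top is level at 0.110 m.
- The crossbar centre is at about 0.148 m, which matches handle angle 0.
- The nose sat 26 mm ahead of the ball when I checked after letting go; I did not re-measure it after locking.
- The other things on the bench were found within a few millimetres of where they started.
- The robot is clear of everything.

In the last pictures, the top camera did not detect the crossbar, and the wrist camera missed the mug and put the jar where the scriber lies. The other views did find each of these.

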